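# Clear the wax line's catch tray into the sampler crate

### The arm

A 6-joint arm with a two-finger parallel gripper is mounted at the origin on the work surface. World frame = base frame: x ahead of the robot, y to its left, z up, the work surface at z = 0. Lengths are in m, angles in rad, forces in N, time in s.
With the tool pointing down it reaches from about 0.35 to 0.775 m from the base axis. Payload 7.3 kg.
Tool frame: the origin (TCP) lies midway between the tips of the shut fingers; the grasp point (between the pads) lies 19 mm behind it (arm.tcp_to_grasp is the distance from the TCP to the grasp point, in m); z points along the fingers, y is the line along which they close (so a half turn about z gives the same grasp; the last joint's range is limited). The gripper opens to 92 mm and grips with 3 to 60 N. Pads are 19 mm wide; open, the fingers measure 130 mm over their backs; the gripper's body (75 mm by 190 mm) begins 47 mm behind the grasp point.
Start: joints at [-1.274, 0.342, 1.524, -0, 1.275, -0.146], TCP at [0.225, -0.474, 0.227] pointing down, gripper open.
Joint ranges: [-2.53, 2.53], [-0.77, 2.02], [0.04, 2.7], [-1, 4.14], [0.28, 2.66], [-3.11, 3.11]. Speed limits (rad/s): [2.57, 2.57, 3.14, 3.14, 3.14, 3.14].

### API

Orientations are given as a unit quaternion [w, x, y, z].
In Python, from station import arm, jaws, viewer, monitor gives the robot as it stands. Calls block until the motion is done:
- arm.move_ptp(position, orientation): joint-space move of the TCP to a pose.
- arm.move_l(position, rotation=None, v=0.15, threshold=None): straight line of the TCP; rotation=None keeps the orientation; v is the mean speed in m/s. With threshold (N) it stops when the force on the tool has changed by that much, and returns True; else False.
- arm.goto_joints(angles): joint-space move.
- jaws.let_go() and jaws.close(squeeze=None): open the fingers fully, or close them until they stop; squeeze is the grip in N (None keeps the last).
- arm.wait(seconds).
- arm.ik(position, orientation): joint angles nearest the present ones, or None.
- viewer.grab_frame(name): name is "scene" or "top"; returns the picture (384x512x3 uint8, red, green, blue); there is no depth.
- viewer.camera_info(name): a dict with "fx", "fy", "cx", "cy" (pixels), "position" and "orientation" of the camera in the world. Camera axes: x right, y down, z forward; pixel columns grow to the right and rows downward; lengths in m; the calibration is good to about 2 mm. A picture is of the moment at which its call begins. camera_info takes no time and is no camera call.
A pose or a line that the arm cannot do raises arm.PlanningError and nothing moves.
- arm.finish_job(): hands the job in; it is judged then, once.
Readings, each from a call of its own:
- monitor.current_clock(): time.
- monitor.current_q(): joint angles.
- monitor.current_joint_vel(): joint speeds.
- monitor.current_joint_efforts(): joint torques, N m.
- monitor.current_tool_pos(): TCP position.
- monitor.current_orientation(): TCP orientation.
- monitor.current_ft_force(): force on the tool from outside, world axes, zero at the start.
- monitor.current_wrist_torque(): the same for the moment, N m.
- monitor.current_opening(): finger opening in m.
- monitor.current_grasp_force(): force on a finger pad.
Only numpy, scipy, OpenCV 4.12 (cv2) and the standard library are available. Lean on these libraries where they do the work, as an engineer would, in place of code of your own. Each camera call takes 0.05 s, during which the arm holds its last target. There are 200 camera calls.

### The job

Pull the red slide knob on the wax line's valve box fully out until it clicks, so that the line holds back, and keep it out whenever you handle cheeses. Then move every cheese from the catch tray into the crate, each standing flat in the pocket whose floor disc matches its wax, filling them in the order yellow, orange, red, green, black, blue (skip any that are missing); if one gets knocked out of place, put it right. When the tray is empty and the crate correct push the knob fully home, and leave the other things on the bench where they are.

Things in the scene. Friction and masses are not known exactly. Their poses are not given: they have to be found in the camera images.
- cheese_yellow: Small round cheese in bright yellow wax, an upright disc 62 mm in diameter and 46 mm high, about 0.15 kg; origin at the centre of its underside, z up. It starts standing flat in the catch tray, or is absent (None from the start).
- cheese_orange: Small round cheese in orange wax, an upright disc 62 mm in diameter and 46 mm high, about 0.15 kg; origin at the centre of its underside, z up. It starts standing flat in the catch tray, or is absent (None from the start).
- cheese_red: Small round cheese in dark red wax, an upright disc 62 mm in diameter and 46 mm high, about 0.15 kg; origin at the centre of its underside, z up. It starts standing flat in the catch tray, or is absent (None from the start).
- cheese_green: Small round cheese in dark green wax, an upright disc 62 mm in diameter and 46 mm high, about 0.15 kg; origin at the centre of its underside, z up. It starts standing flat in the catch tray, or is absent (None from the start).
- cheese_black: Small round cheese in black wax, an upright disc 62 mm in diameter and 46 mm high, about 0.15 kg; origin at the centre of its underside, z up. It starts standing flat in the catch tray, or is absent (None from the start).
- cheese_blue: Small round cheese in dark blue wax, an upright disc 62 mm in diameter and 46 mm high, about 0.15 kg; origin at the centre of its underside, z up. It starts standing flat in the catch tray, or is absent (None from the start).
- pocket_yellow (a point): Centre of the floor of the crate pocket for the yellow cheese, marked by a disc of that colour, 50 mm across, painted on the floor; the far left pocket. Its x axis runs along the pocket's 100 mm inner length (near to far as seen from the robot), y along its 78 mm inner width (to the left), z up.
- pocket_orange (a point): Centre of the floor of the crate pocket for the orange cheese, marked by a disc of that colour, 50 mm across, painted on the floor; the far middle pocket. Its x axis runs along the pocket's 100 mm inner length (near to far as seen from the robot), y along its 78 mm inner width (to the left), z up.
- pocket_red (a point): Centre of the floor of the crate pocket for the red cheese, marked by a disc of that colour, 50 mm across, painted on the floor; the far right pocket. Its x axis runs along the pocket's 100 mm inner length (near to far as seen from the robot), y along its 78 mm inner width (to the left), z up.
- pocket_green (a point): Centre of the floor of the crate pocket for the green cheese, marked by a disc of that colour, 50 mm across, painted on the floor; the near left pocket. Its x axis runs along the pocket's 100 mm inner length (near to far as seen from the robot), y along its 78 mm inner width (to the left), z up.
- pocket_black (a point): Centre of the floor of the crate pocket for the black cheese, marked by a disc of that colour, 50 mm across, painted on the floor; the near middle pocket. Its x axis runs along the pocket's 100 mm inner length (near to far as seen from the robot), y along its 78 mm inner width (to the left), z up.
- pocket_blue (a point): Centre of the floor of the crate pocket for the blue cheese, marked by a disc of that colour, 50 mm across, painted on the floor; the near right pocket. Its x axis runs along the pocket's 100 mm inner length (near to far as seen from the robot), y along its 78 mm inner width (to the left), z up.
- crate: Low fixed wooden crate, 218 mm (x, away from the robot) by 258 mm (y), floor 8 mm above the table; 2 x 3 pockets, 106 mm apart in x and 84 mm in y, divided and edged by 6 mm walls only 10 mm higher than the floor (tops 18 mm above the table). Origin under its centre.
- tray_floor (a point): Centre of the steel catch tray's floor, 6 mm above the table. x points away from the robot, y to the left. Inside about 230 (x) by 290 mm (y); near, left and right walls have tops 22 mm above the table. A sloping chute starts 130 mm beyond this point and rises to 60 mm at the white hood (195 mm high), whose front is 165 mm beyond this point.
- knob_grip (a point): Centre of the red round slide knob, 36 mm in diameter, 26 mm long, 55 mm above the table, on a level 14 mm rod from the front of the blue valve box (90 mm wide and high) at the left of the catch tray. Home, its centre is 50 mm in front of the box. It slides out along this point's own -x axis (towards the robot), home along +x. Can be pinched from above across its sides.
- knob (a joint): Travel of the slide knob in m: 0 = home (as at the start), 0.05 = fully out against its stop. Detented by an over-centre spring: it holds the knob against either end stop, takes about 8 N at most to move from either end towards the middle (0.025), then snaps on to the other end.
- tin: White round tub, 52 mm in diameter, 30 mm high, standing beyond the crate's far right corner; a bystander. Origin at the centre of its underside.
- brush: Brush lying on the table to the left of the crate; a bystander.
- jar: Closed jar 60 mm in diameter, 85 mm high, on the table beyond the valve box; a bystander.
- cup: White plastic cup 72 mm in diameter, 80 mm high, to the right of the catch tray; a bystander.
- scraper: Spatula-like scraper lying on the table between tray and crate, in front of the knob, under 25 mm high; a bystander.
Mind the look-alikes: they are no part of the job. Leave any pink look-alike of the cheese_red alone.

How it is judged:
On the way, in this order (a step that is already met when the one before it is completed fails the run):
1. the slide knob is pulled fully out (value of joint knob above 0.045 m), for 0.3 s.
2. the yellow cheese stands released in its pocket (x of cheese_yellow in the frame of pocket_yellow between -0.024 and 0.024 m and y of cheese_yellow in the frame of pocket_yellow between -0.013 and 0.013 m and z of cheese_yellow in the frame of pocket_yellow between -0.004 and 0.006 m and angle between cheese_yellow's own z axis and vertical below 0.12 rad and linear speed of cheese_yellow below 0.03 m/s and contact force between cheese_yellow and the fingers below 0.2 N), for 0.3 s.
3. the orange cheese stands released in its pocket (x of cheese_orange in the frame of pocket_orange between -0.024 and 0.024 m and y of cheese_orange in the frame of pocket_orange between -0.013 and 0.013 m and z of cheese_orange in the frame of pocket_orange between -0.004 and 0.006 m and angle between cheese_orange's own z axis and vertical below 0.12 rad and linear speed of cheese_orange below 0.03 m/s and contact force between cheese_orange and the fingers below 0.2 N), for 0.3 s.
4. the red cheese stands released in its pocket (x of cheese_red in the frame of pocket_red between -0.024 and 0.024 m and y of cheese_red in the frame of pocket_red between -0.013 and 0.013 m and z of cheese_red in the frame of pocket_red between -0.004 and 0.006 m and angle between cheese_red's own z axis and vertical below 0.12 rad and linear speed of cheese_red below 0.03 m/s and contact force between cheese_red and the fingers below 0.2 N), for 0.3 s.
5. the green cheese stands released in its pocket (x of cheese_green in the frame of pocket_green between -0.024 and 0.024 m and y of cheese_green in the frame of pocket_green between -0.013 and 0.013 m and z of cheese_green in the frame of pocket_green between -0.004 and 0.006 m and angle between cheese_green's own z axis and vertical below 0.12 rad and linear speed of cheese_green below 0.03 m/s and contact force between cheese_green and the fingers below 0.2 N), for 0.3 s.
6. the black cheese stands released in its pocket (x of cheese_black in the frame of pocket_black between -0.024 and 0.024 m and y of cheese_black in the frame of pocket_black between -0.013 and 0.013 m and z of cheese_black in the frame of pocket_black between -0.004 and 0.006 m and angle between cheese_black's own z axis and vertical below 0.12 rad and linear speed of cheese_black below 0.03 m/s and contact force between cheese_black and the fingers below 0.2 N), for 0.3 s.
7. the blue cheese stands released in its pocket (x of cheese_blue in the frame of pocket_blue between -0.024 and 0.024 m and y of cheese_blue in the frame of pocket_blue between -0.013 and 0.013 m and z of cheese_blue in the frame of pocket_blue between -0.004 and 0.006 m and angle between cheese_blue's own z axis and vertical below 0.12 rad and linear speed of cheese_blue below 0.03 m/s and contact force between cheese_blue and the fingers below 0.2 N), for 0.3 s.
8. the slide knob is pushed home again (value of joint knob below 0.005 m), for 0.3 s.
At the end, for the whole second after the job is handed in: Every cheese present stands flat (within 0.12 rad) on the floor of its own pocket (within 24 mm lengthwise and 13 mm crosswise of the centre, that is anywhere it fits inside the walls), released and at rest, and the slide knob is home (within 5 mm) (all of step 2 and all of step 3 and all of step 4 and all of step 5 and all of step 6 and all of step 7 and value of joint knob below 0.005 m); the robot touches nothing.
It fails at once if a bystander is moved more than 30 mm (distance of any of tin, brush, jar, cup, scraper from where it was at the start of the episode above 0.03 m).
It fails at once if a cheese is lifted (more than 80 mm above the table) while the knob is not out (value of joint knob below 0.035 m and height (world z) of any of cheese_yellow, cheese_orange, cheese_red, cheese_green, cheese_black, cheese_blue above 0.08 m).
Of cheese_yellow, cheese_orange, cheese_red, cheese_green, cheese_black, cheese_blue only 4 to 6 are there at a start; the rules pass over those that are not, and their reading is None.
At some moment in a run one of cheese_yellow, cheese_orange, cheese_red, cheese_green, cheese_black, cheese_blue may be knocked a few centimetres aside while the robot is not near it.
It also fails if it takes over 210 s, if anything falls off the work surface, if the arm or the gripper's body presses on something with over 40 N, if the wrist force passes 120 N, or if a joint passes its speed limit or range.

## Working session

There is one attempt and no reset: what is moved stays moved. The work goes in short steps, each a Python script; the robot and the scene stay as the last script left them, time stands still between calls to the robot, and variables do not carry over. Pictures are saved under pics/ and viewed, at most 14 in all, crops included, and the job is handed in when it is done.

```bash
ls; mkdir -p pics
python3 - <<'E'
from station import arm, jaws, viewer, monitor
import cv2
for n in("scene","top"):
    cv2.imwrite(f"pics/{n}0.png",viewer.grab_frame(n)[:,:,::-1]); print(n,viewer.camera_info(n))
print(monitor.current_clock(),monitor.current_orientation(),arm.tcp_to_grasp)
E
```

```text
pics
scene {'fx': 351.1742597476232, 'fy': 351.1742597476232, 'cx': 259.81843671400054, 'cy': 196.4269570099034, 'position': array([1.14811522, 0.43301845, 0.70977096]), 'orientation': array([-0.196775  ,  0.40426187,  0.81264253, -0.37076147])}
top {'fx': 414.5403951682997, 'fy': 414.5403951682997, 'cx': 252.50141109167458, 'cy': 199.79523568476858, 'position': array([ 0.4287788 , -0.0111065 ,  1.27205955]), 'orientation': array([-0.02294622,  0.71197019, -0.70120374,  0.02975287])}
0.1 [-6.85091338e-04  9.75596427e-01  2.19570353e-01 -4.96167596e-05] 0.0188
```

View pics/scene0.png

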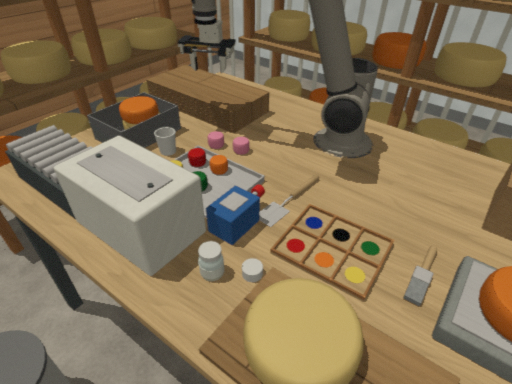

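View pics/top0.png

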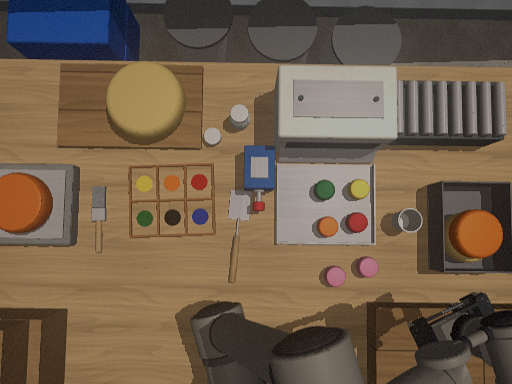

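The top view shows the tray with green (324,189), yellow (360,188), orange (328,227) and red (357,222). There is no black or blue. The knob is at (259,205), below the blue box at (259,168). The crate discs are yellow (144,183), orange (172,183), red (199,182), green (145,218), black (172,217) and blue (200,216).

Possible confusions:
- **Red:** the cheese at (357,222), pink look-alikes at (335,276) and (368,267), the red floor disc, and the red knob.
- **Orange:** the cheese at (328,227), big wheels at (476,233) and (20,200), and the floor disc.
- **Yellow:** the cheese at (360,188), the big wheel at (146,100), and the floor disc.

My choices are the small discs inside the tray walls.

```bash
cat > h.py <<'E'
import numpy as np, cv2
from scipy.spatial.transform import Rotation as R
from station import arm, jaws, viewer, monitor
# HSV ranges (OpenCV hue 0-179)
HSV={'yellow':((22,110,90),(34,255,255)),'orange':((7,165,120),(16,255,255)),'red':((174,170,60),(5,255,255)),
     'green':((50,90,25),(85,255,255)),'blue':((110,150,40),(130,255,255)),'black':((0,0,0),(179,255,45))}
ORDER=['yellow','orange','red','green','black','blue']
def mask(img,c):
    h=cv2.cvtColor(img,cv2.COLOR_RGB2HSV); lo,hi=HSV[c]
    if lo[0]<=hi[0]: return cv2.inRange(h,lo,hi)
    return cv2.inRange(h,lo,(179,)+hi[1:])|cv2.inRange(h,(0,)+lo[1:],hi)
def blobs(img,c,roi,amin=25):
    x0,y0,x1,y1=roi; m=np.zeros(img.shape[:2],np.uint8); m[y0:y1,x0:x1]=mask(img,c)[y0:y1,x0:x1]
    m=cv2.morphologyEx(m,cv2.MORPH_CLOSE,np.ones((3,3),np.uint8))
    n,_,st,ce=cv2.connectedComponentsWithStats(m)
    return sorted([(int(st[i,4]),ce[i].round(2),st[i,:4].tolist()) for i in range(1,n) if st[i,4]>=amin],key=lambda b:-b[0])
def ray(cam,px):
    k=viewer.camera_info(cam); d=np.array([(px[0]-k['cx'])/k['fx'],(px[1]-k['cy'])/k['fy'],1.])
    q=k['orientation']; d=R.from_quat(np.r_[q[1:],q[0]]).apply(d); return k['position'],d/np.linalg.norm(d)
def on_plane(cam,px,z):
    p,d=ray(cam,px); return p+d*(z-p[2])/d[2]
def tri(pt,ps):
    (a,u),(b,v)=ray('top',pt),ray('scene',ps)
    s=np.linalg.lstsq(np.c_[u,-v],b-a,rcond=None)[0]; p,q=a+s[0]*u,b+s[1]*v
    return (p+q)/2,np.linalg.norm(p-q)
def quat(yaw):
    q=(R.from_euler('z',yaw)*R.from_euler('x',np.pi)).as_quat(); return np.r_[q[3],q[:3]]
TRAY=(277,162,375,245); CRATE=(129,163,216,238)
E
python3 - <<'E'
from h import *
t=viewer.grab_frame('top'); s=viewer.grab_frame('scene')
big=cv2.resize(t[155:290,240:400],(800,675)[:2],interpolation=cv2.INTER_CUBIC)[:,:,::-1]
cv2.imwrite('pics/crop.png',cv2.resize(big,(700,590)))
for c in ORDER:
    print(c,'TRAY',blobs(t,c,TRAY),'CRATE',blobs(t,c,CRATE),'\n   S-tray',blobs(s,c,(165,140,245,205)),'S-crate',blobs(s,c,(275,205,395,295)))
print('knob',blobs(t,'red',(250,195,270,215),10),blobs(s,'red',(248,180,272,205),10))
E
```

```text
yellow TRAY [(286, array([359.35, 188.5 ]), [350, 179, 19, 20])] CRATE [(210, array([143.93, 183.33]), [136, 176, 17, 16])] 
   S-tray [(42, array([176.93, 162.33]), [171, 160, 12, 7])] S-crate [(805, array([302.47, 287.6 ]), [275, 279, 65, 16]), (274, array([354.47, 274.48]), [345, 266, 20, 18])]
orange TRAY [(281, array([328.07, 226.28]), [319, 217, 19, 20])] CRATE [(207, array([171.49, 182.52]), [164, 175, 16, 16])] 
   S-tray [(249, array([217.89, 163.48]), [210, 155, 17, 19])] S-crate [(226, array([323.86, 259.21]), [315, 252, 19, 15])]
red TRAY [(267, array([357.59, 222.  ]), [349, 213, 18, 19])] CRATE [(195, array([198.81, 181.71]), [191, 174, 16, 16])] 
   S-tray [(257, array([196.68, 156.81]), [188, 148, 18, 19])] S-crate [(184, array([295.21, 245.15]), [287, 239, 18, 13])]
green TRAY [(250, array([325.18, 189.23]), [316, 181, 19, 18])] CRATE [(187, array([144.47, 218.14]), [137, 211, 16, 15])] 
   S-tray [(108, array([202.23, 179.41]), [194, 172, 13, 19])] S-crate [(174, array([369.89, 247.78]), [362, 242, 17, 13])]
black TRAY [] CRATE [] 
   S-tray [] S-crate [(140, array([340.55, 234.54]), [333, 229, 16, 12])]
blue TRAY [] CRATE [] 
   S-tray [] S-crate [(129, array([313.64, 222.44]), [306, 218, 16, 10])]
knob [(74, array([258.8 , 205.58]), [254, 202, 11, 8])] [(84, array([258.42, 189.44]), [252, 185, 12, 12])]
```

View pics/crop.png

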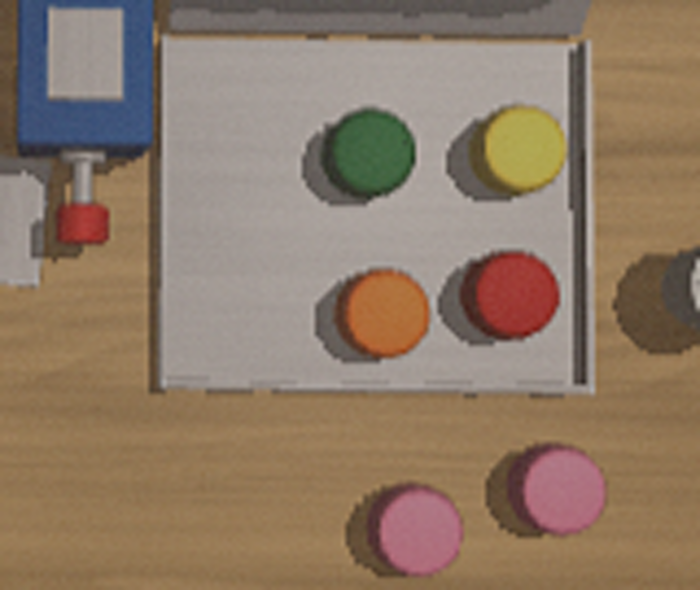

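The crop confirms the choices: four waxed cheeses inside the tray walls, both pinks outside it, and the red knob on its rod in front of the blue box.

Run:
```python
from h import *
t=viewer.grab_frame('top'); s=viewer.grab_frame('scene')
np.set_printoptions(precision=4,suppress=True)
D={}
for c in ORDER[:4]:
    a=blobs(t,c,CRATE)[0][1]; b=[x for x in blobs(s,c,(275,205,395,295)) if x[0]<400][0][1]
    p,g=tri(a,b); D[c]=p; print('disc',c,p,g,'plane8',on_plane('top',a,.008))
for c in ORDER[:4]:
    a=blobs(t,c,TRAY)[0]; b=blobs(s,c,(165,140,245,205))[0]
    p,g=tri(a[1],b[1]); print('cheese',c,p,g,'plane40',on_plane('top',a[1],.040))
k=[blobs(t,'red',(250,195,270,215),10)[0][1],blobs(s,'red',(248,180,272,205),10)[0][1]]
p,g=tri(*k); print('knob',p,g,on_plane('top',k[0],.062))
# box top edges direction
m=cv2.inRange(cv2.cvtColor(t,cv2.COLOR_RGB2HSV),(100,120,60),(125,255,255)); m2=np.zeros_like(m); m2[140:195,238:282]=m[140:195,238:282]
c=max(cv2.findContours(m2,0,2)[0],key=cv2.contourArea); r=cv2.minAreaRect(c); bp=cv2.boxPoints(r); print(r); print([on_plane('top',q,.09)[:2] for q in bp])
q=monitor.current_q()
for x in (p[0],p[0]-.05,p[0]-.058):
  for yaw in(0,np.pi): print(x,yaw,arm.ik([x,p[1],.037],quat(yaw)))
```

```text
disc yellow [0.5688 0.312  0.004 ] 0.001221775755324782 plane8 [0.5686 0.3104 0.008 ]
disc orange [0.5726 0.2279 0.0041] 0.0019901262648935373 plane8 [0.5726 0.2262 0.008 ]
disc red [0.5763 0.1438 0.0038] 0.0012383065439993371 plane8 [0.5761 0.1427 0.008 ]
disc green [0.4621 0.307  0.0035] 0.0014835084194149675 plane8 [0.4622 0.3052 0.008 ]
cheese yellow [ 0.5535 -0.3321  0.0564] 0.01242443253108023 plane40 [ 0.5594 -0.3414  0.04  ]
cheese orange [ 0.4449 -0.2494  0.0263] 0.0029246055401002877 plane40 [ 0.4456 -0.248   0.04  ]
cheese red [ 0.4579 -0.3382  0.024 ] 0.006329990292669391 plane40 [ 0.4595 -0.3365  0.04  ]
cheese green [ 0.5506 -0.2321  0.0339] 0.021461626839088532 plane40 [ 0.5567 -0.2396  0.04  ]
knob [ 0.5015 -0.0384  0.0565] 0.005044518621080581 [ 0.5026 -0.0404  0.062 ]
((259.0, 166.5), (41.0, 30.0), 90.0)
[array([0.6725, 0.005 ]), array([ 0.6739, -0.0816]), array([ 0.5549, -0.0829]), array([0.5535, 0.0031])]
0.5015263353256016 0 [-0.229   0.5429  1.8129 -0.      0.7857  1.3418]
0.5015263353256016 3.141592653589793 [-0.229   0.5429  1.8129  0.      0.7857 -1.7998]
0.45152633532560166 0 [-0.2543  0.4784  1.9486 -0.      0.7146  1.3165]
0.45152633532560166 3.141592653589793 [-0.2543  0.4784  1.9486  0.      0.7146 -1.8251]
0.44352633532560165 0 [-0.2589  0.4682  1.9698 -0.      0.7036  1.3119]
0.44352633532560165 3.141592653589793 [-0.2589  0.4682  1.9698  0.      0.7036 -1.8297]
```

Measurements check out. The crate is yawed about 2.6°. Its pocket pitches come to 84 mm and 107 mm, against 84 and 106 given. The knob centre is at z = 56 mm against 55 given, 52 mm in front of the box. I'll pull the knob now.

Run:
```python
from h import *
q=quat(0); k=np.array([.503,-.0395,.037])
jaws.let_go()
arm.move_ptp(k+[0,0,.16],q); f0=monitor.current_ft_force()
print(arm.move_l(k,v=.12,threshold=15),monitor.current_tool_pos())
jaws.close(squeeze=40); print('open',monitor.current_opening(),monitor.current_grasp_force())
print(arm.move_l(k-[.056,0,0],v=.04,threshold=25),monitor.current_tool_pos(),monitor.current_ft_force()-f0)
arm.wait(.5); jaws.let_go(); print(monitor.current_ft_force()-f0)
arm.move_l(monitor.current_tool_pos()+[0,0,.16],v=.2)
arm.move_ptp([.40,-.25,.27],quat(np.pi/2)); print(monitor.current_q(),monitor.current_clock())
t=viewer.grab_frame('top'); cv2.imwrite('pics/t1.png',t[:,:,::-1])
b=blobs(t,'red',(250,195,270,235),10); print(b,[on_plane('top',x[1],.062) for x in b])
```

```text
False [ 0.50347716 -0.03959844  0.0376128 ]
open 0.035096111167510366 39.99553620815277
True [ 0.45303413 -0.03833354  0.03692956] [ 1.90695359  1.5409231  -0.24719894]
[ 0.5531854   1.11679298 -0.3824509 ]
[-7.20839647e-01  2.10953991e-01  1.58537143e+00  1.07645714e-04
  1.34611881e+00 -7.20595973e-01] 10.275
[(72, array([258.65, 222.88]), [254, 219, 11, 8])] [array([ 0.45203331, -0.04101899,  0.062     ])]
```

The knob is out: it moved 50.5 mm in the image. Now a pick-and-place routine, with yellow first.

```bash
cat >> h.py <<'E'
YC=np.radians(2.6)
POCKET={'yellow':(.5687,.3112),'orange':(.5726,.227),'red':(.5762,.1433),'green':(.4621,.3061)}
PARK=[.42,-.05,.30]
TIP=.026
def tray(img):
    out={}
    for c in ORDER:
        b=[x for x in blobs(img,c,TRAY) if 150<x[0]<420]
        if b: out[c]=on_plane('top',b[0][1],.038)[:2]
    return out
def best_yaw(p,others):
    best=(-1,0)
    for yaw in np.radians(np.arange(0,180,5)):
        u=np.array([-np.sin(yaw),np.cos(yaw)]); v=np.array([u[1],-u[0]])   # closing axis, pad width axis
        pts=[p+s*r*u+w*v for s in(1,-1) for r in(.046,.066) for w in(-.012,0,.012)]
        cl=min([np.linalg.norm(a-o)-.031 for a in pts for o in others]+[.04])
        if p[0]+.095*abs(u[0])+.0375*abs(v[0])>.645: cl-=.1
        over=sum(a[1]<-.375 or a[0]<.4 for a in pts)*.001
        if cl-over>best[0]: best=(cl-over,yaw)
    return best
def near_yaw(p,z,yaw):
    """yaw or yaw+pi, whichever keeps the last joint closest to the middle"""
    c=[(abs(j[5]),y) for y in(yaw,yaw-np.pi) if (j:=arm.ik([*p,z],quat(y))) is not None]
    return min(c)[1]
def move_cheese(p,yaw,dst):
    up=.16
    y=near_yaw(p,TIP,yaw); arm.move_ptp([*p,TIP+up],quat(y))
    if arm.move_l([*p,TIP],v=.12,threshold=12): print('contact going down',monitor.current_tool_pos()); arm.move_l([*p,TIP+up]); return False
    jaws.close(squeeze=20); print('opening',monitor.current_opening(),monitor.current_grasp_force())
    if not .055<monitor.current_opening()<.068: print('bad grasp'); jaws.let_go(); arm.move_l([*p,TIP+up]); return False
    arm.move_l([*p,TIP+up],v=.15)
    y=near_yaw(dst,TIP,YC+np.pi/2); arm.move_ptp([*dst,.22],quat(y))
    arm.move_l([*dst,.05],v=.18); hit=arm.move_l([*dst,TIP+.003],v=.04,threshold=6)
    print('placed at',monitor.current_tool_pos(),hit,'opening',monitor.current_opening())
    jaws.let_go(); arm.wait(.2); arm.move_l([*dst,.20],v=.2); return True
def crate_state(img):
    for c in POCKET:
        b=blobs(img,c,CRATE)[:1]
        for x in b:
            d=R.from_euler('z',-YC).apply(np.r_[on_plane('top',x[1],.038)[:2]-POCKET[c],0])[:2]
            print(' crate',c,'area',x[0],'offset if cheese',(d*1000).round(1))
E
cat > go.py <<'E'
from h import *
import sys
c=sys.argv[1]
T=tray(viewer.grab_frame('top')); print({k:v.round(3) for k,v in T.items()})
cl,yaw=best_yaw(T[c],[v for k,v in T.items() if k!=c]); print('clear',cl,'yaw',np.degrees(yaw))
if cl<.004: sys.exit('tight')
print(move_cheese(T[c],yaw,POCKET[c]))
arm.move_ptp(PARK,quat(np.pi/2*-1 if False else near_yaw(PARK[:2],PARK[2],np.pi/2)))
t=viewer.grab_frame('top'); cv2.imwrite(f'pics/after_{c}.png',t[:,:,::-1]); crate_state(t)
print({k:v.round(3) for k,v in tray(t).items()},monitor.current_clock())
E
python3 go.py yellow
```

```text
{'yellow': array([ 0.559, -0.341]), 'orange': array([ 0.445, -0.248]), 'green': array([ 0.556, -0.24 ]), 'black': array([ 0.424, -0.328])}
clear 0.015318840479586423 yaw 145.0
opening 0.061484804776944554 20.00006228685379
placed at [0.56805863 0.3109255  0.02808803] True opening 0.061386870832587585
True
 crate yellow area 347 offset if cheese [-1.2 -3.9]
 crate orange area 208 offset if cheese [-3.7 -6.2]
 crate red area 193 offset if cheese [-3.7 -4. ]
 crate green area 185 offset if cheese [-0.9 -8.5]
{'orange': array([ 0.446, -0.248]), 'red': array([ 0.457, -0.337]), 'green': array([ 0.558, -0.239])} 23.0333
```

```bash
python3 go.py orange
```

```text
{'orange': array([ 0.445, -0.248]), 'red': array([ 0.457, -0.338]), 'green': array([ 0.556, -0.24 ])}
clear 0.027841886688479443 yaw 135.0
opening 0.06136542494890263 20.000235736370087
placed at [0.57192779 0.22684888 0.02811957] True opening 0.062088665510276614
True
 crate yellow area 345 offset if cheese [-0.8 -3.8]
 crate orange area 306 offset if cheese [0.3 1.8]
 crate red area 194 offset if cheese [-3.7 -4.1]
 crate green area 186 offset if cheese [-0.8 -8.4]
{'green': array([ 0.557, -0.24 ])} 34.1
```

View pics/after_orange.png

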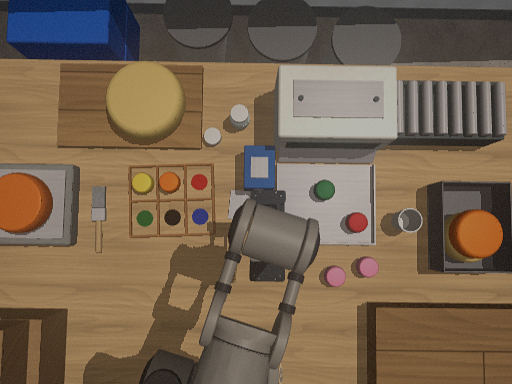

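Yellow (143,182) and orange (169,181) stand in their pockets. Red (357,222) and green (325,189) are still in the tray, and the knob is hidden by the arm. Red was missed by the mask, so I'll check its blob before moving.

```bash
python3 -c "
from h import *
t=cv2.imread('pics/after_orange.png')[:,:,::-1].copy(); print(blobs(t,'red',TRAY)); print(cv2.cvtColor(t,cv2.COLOR_RGB2HSV)[[222,217,227],[357,352,362]])
print(blobs(viewer.grab_frame('top'),'red',TRAY))"
```

```text
[(143, array([359.94, 223.34]), [350, 213, 17, 19])]
[[  1 163 164]
 [  1 164 163]
 [  1 174 158]]
[(138, array([359.3 , 224.22]), [349, 213, 18, 19])]
```

Only the saturation threshold is marginal (163 against 170). Pink's saturation should be much lower, so I'll lower the limit to 140.

```bash
sed -i "s/'red':((174,170,60)/'red':((174,140,60)/" h.py; python3 go.py red && python3 go.py green
```

```text
{'red': array([ 0.46 , -0.337]), 'green': array([ 0.557, -0.239])}
clear 0.038 yaw 55.0
opening 0.06172544092339852 20.000060498714447
placed at [0.57554891 0.14323472 0.02806584] True opening 0.06163589957313937
True
 crate yellow area 346 offset if cheese [-1.3 -3.9]
 crate orange area 308 offset if cheese [0.3 2. ]
 crate red area 317 offset if cheese [-1.6  1.3]
 crate green area 187 offset if cheese [-1.  -8.7]
{'green': array([ 0.556, -0.241])} 45.1417
{'green': array([ 0.557, -0.24 ])}
clear 0.04 yaw 0.0
opening 0.0006277455764836299 0.5914728809148073
bad grasp
False
 crate yellow area 342 offset if cheese [-0.9 -3.5]
 crate orange area 305 offset if cheese [0.4 1.8]
 crate red area 314 offset if cheese [-1.4  1.2]
 crate green area 185 offset if cheese [-0.9 -8.5]
{'green': array([ 0.6  , -0.244])} 53.275
```

Green moved 43 mm away from the robot between the picture and the grasp, so the gripper closed on nothing. I'll look before retrying.

Run:
```python
from h import *
t=viewer.grab_frame('top'); s=viewer.grab_frame('scene')
a=cv2.resize(t[120:260,240:400],(640,560),interpolation=cv2.INTER_CUBIC); cv2.imwrite('pics/g1.png',a[:,:,::-1])
print(blobs(t,'green',TRAY), on_plane('top',(325,162),.006),on_plane('top',(325,157),.03),blobs(s,'green',(165,140,245,205)))
for yaw in (0,np.pi): print(arm.ik([.6,-.244,.026],quat(yaw)))
```

```text
[(247, array([326.6 , 174.55]), [318, 166, 18, 18])] [ 0.64399677 -0.24481427  0.006     ] [ 0.65523245 -0.24035609  0.03      ] []
[-5.04468429e-01  7.62154071e-01  1.38199581e+00 -4.44089210e-16
  9.97442773e-01  1.06632790e+00]
[-0.50446843  0.76215407  1.38199581  0.          0.99744277 -2.07526476]
```

View pics/g1.png

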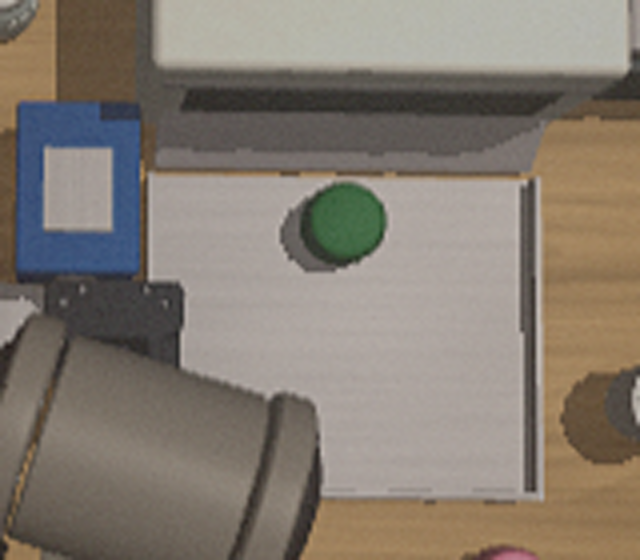

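Green stands flat on the tray floor at (346,222) in the crop, clear of the chute. With yaw 0 the gripper body stays about 40 mm short of the hood (front at x≈0.68). Retrying.

```bash
python3 go.py green
python3 - <<'E'
from h import *
arm.move_ptp([.40,-.30,.30],quat(near_yaw([.4,-.3],.3,np.pi/2)))
t=viewer.grab_frame('top'); s=viewer.grab_frame('scene'); cv2.imwrite('pics/t9.png',t[:,:,::-1]); cv2.imwrite('pics/s9.png',s[:,:,::-1])
b=blobs(t,'red',(250,195,270,235),10); print(b,[on_plane('top',x[1],.062) for x in b])
E
```

```text
{'green': array([ 0.601, -0.244])}
clear 0.04 yaw 0.0
opening 0.06145879858290904 20.000132024288177
placed at [0.46154166 0.30580221 0.02816722] True opening 0.061419169967405714
True
 crate yellow area 346 offset if cheese [-1.2 -3.7]
 crate orange area 302 offset if cheese [0.5 2. ]
 crate red area 309 offset if cheese [-1.   1.5]
 crate green area 250 offset if cheese [-0.2 -1.5]
{} 65.0083
[(95, array([258.51, 222.79]), [253, 219, 12, 9])] [array([ 0.45228919, -0.04060716,  0.062     ])]
```

View pics/t9.png

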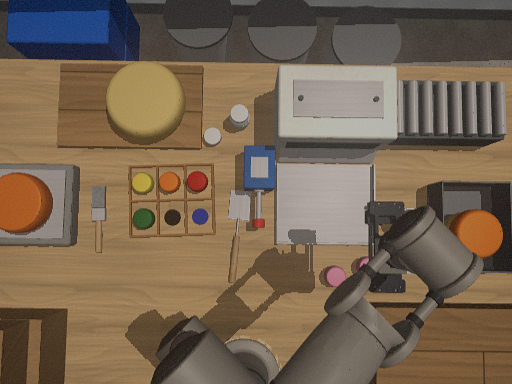

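View pics/s9.png

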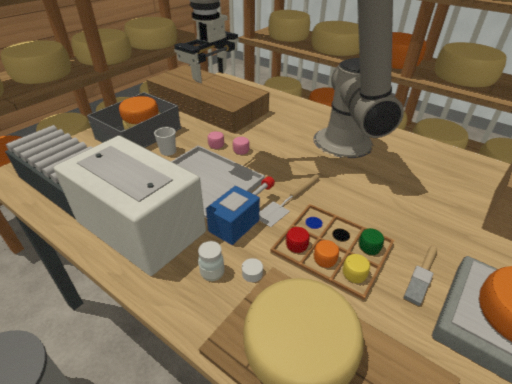

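All four cheeses stand in their matching pockets: yellow (143,182), orange (169,181), red (197,181) and green (144,217). The tray is empty, the knob is out at (258,223), and the bystanders haven't moved. Now I'll push the knob home.

Run:
```python
from h import *
q=quat(0); k=np.array([.453,-.0395,.037])
arm.move_ptp(k+[0,0,.16],q)
print(arm.move_l(k,v=.12,threshold=15))
jaws.close(squeeze=40); print('open',monitor.current_opening())
print(arm.move_l(k+[.056,0,0],v=.04,threshold=25),monitor.current_tool_pos())
arm.wait(.5); jaws.let_go()
arm.move_l(monitor.current_tool_pos()+[0,0,.16],v=.2)
arm.move_ptp([.40,-.25,.30],quat(near_yaw([.4,-.25],.3,np.pi/2))); arm.wait(1)
t=viewer.grab_frame('top'); cv2.imwrite('pics/t10.png',t[:,:,::-1])
b=blobs(t,'red',(250,195,270,235),10); print(b,[on_plane('top',x[1],.062) for x in b]); crate_state(t); print(monitor.current_clock())
```

```text
False
open 0.03509786905076848
True [ 0.50281626 -0.03825107  0.03689998]
[(102, array([258.5 , 205.92]), [253, 202, 12, 9])] [array([ 0.50155386, -0.03989905,  0.062     ])]
 crate yellow area 349 offset if cheese [-1.2 -4. ]
 crate orange area 309 offset if cheese [0.2 1.8]
 crate red area 318 offset if cheese [-1.8  1.4]
 crate green area 249 offset if cheese [-0.2 -1.7]
76.9083
```

View pics/t10.png

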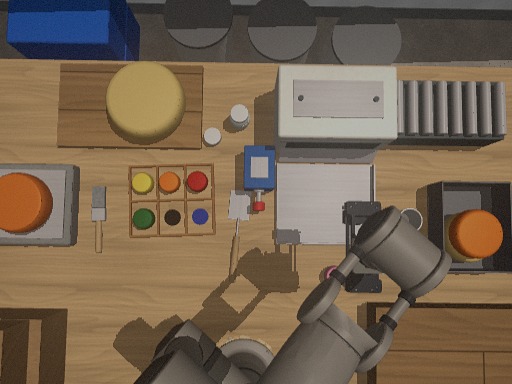

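The knob is home: (258.5,206), with the same bounding-box top row (202) as at the start. The crate is correct, the tray is empty and the gripper is clear.

```bash
python3 -c "
from station import arm
print(arm.finish_job())"
```

```text
the job is handed in; nothing more can be done
None
```

I handed the job in at about 77 s: yellow, orange, red and green stand in their matching pockets (no black or blue cheese was present), the tray is empty and the knob is home; the hand-in call gave no verdict.

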